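Index a rotary table one hole on and clamp it

TASK

The rotary table holds a brass disc that is being drilled at eight places: move it on by one place. Press the round cap of its index plunger down and, keeping it down, turn the table clockwise (seen from above) to the next hole, let the plunger spring up into that hole, then push the clamp lever on the base round as far as it goes. Use only the outside of the fingers: take neither the cap nor the lever's ball between them, and leave the things standing around where they are.

Things in the scene. Friction and masses are not known exactly. Their poses are not given: they have to be found in the camera images.
- rotary_base: fixed base of the rotary table: grey round casting, 158 mm across (foot 176 mm, 14 mm high, ears to 109 mm from the axis), steel index plate on top at 74 mm height. Origin on the table's axis at the work surface, z up. Eight 15 mm holes lie 45 degrees apart on a circle of 62 mm radius. Counter-clockwise from this x: plunger starts at 210 degrees, next hole 165, lever pivot 225
- index_table (a joint): angle of the turning part (92 mm face plate, brass disc, centre nut up to 105 mm height, short arm with the plunger), rad: about 0 at the start, grows clockwise seen from above; one hole is 0.785, with 0.026 of play either way. With the plunger free of the hole it turns with 0.05 N m and stays where it is left
- index_plunger (a joint): how far the plunger is pressed in, m: 0 up and locked in a hole, 0.015 fully down; spring 3 N at the start, 8 N at the bottom. From 0.011 on it is clear of the hole and the table can turn. Let go between holes it stays at about 0.011 and snaps up when the table is pushed on to a hole; let go within 4 degrees of a hole it slips in
- plunger_top (a point): centre of the flat top of the plunger's round black cap (34 mm across, 12 mm thick, flat steel inlay), 62 mm from the table's axis and 122 mm above the work surface when up. It turns with the table and goes down with the plunger. Pressed on, it can be dragged round by friction under the fingertips
- next_hole (a point): the mouth of the hole to go to, on the plate's top, 62 mm from the axis
- clamp_lever (a joint): angle of the clamp lever, rad: 0 to 0.12 at the start (open), grows as the lever turns counter-clockwise seen from above, to its stop at 1.15 (clamped). It drags with up to 0.25 N m, more in the second half, when the brake takes hold, and stays where it is left
- lever_ball (a point): centre of the black ball, 19 mm in diameter, at the end of the clamp lever, 69.5 mm above the work surface and 47 mm from the lever's pivot. The lever is a 9 mm round steel rod that rises from its hub (25 mm across, top at 65 mm) to the ball
- lever_pivot (a point): point on the upright axis of the clamp lever, at the ball's height, 93 mm from the table's axis; it is fixed to the base
- flux_dropper: bystander: small brown dropper bottle, 33 mm across and 102 mm tall, standing near the base; origin at the centre of its underside
- dapping_block: bystander: brass cube of 50 mm with round hollows in its top, near the base; origin at the centre of its underside
- loupe: bystander: folding loupe, 65 x 30 x 18 mm, lying near the base; origin at the centre of its underside

How it is judged:
On the way, in this order (a step that is already met when the one before it is completed fails the run):
1. the plunger is pressed in, clear of its first hole (value of joint index_plunger above 0.011 m and value of joint index_table between -0.3 and 0.3 rad), for 0.05 s.
2. the table has been turned one hole clockwise and the plunger is up in that hole (value of joint index_table between 0.72 and 0.85 rad and value of joint index_plunger below 0.004 m), for 0.2 s.
3. the clamp lever is pushed over (value of joint clamp_lever above 1 rad), for 0.1 s.
At the end, for the whole second after the job is handed in: the table stands at the next hole clockwise (joint 0.72 to 0.85 rad, at rest), the plunger is up in the hole (pressed in less than 4 mm) and the clamp lever is over (beyond 1.0 rad of its 1.15) (all of step 2 and value of joint clamp_lever above 1 rad and velocity of joint index_table between -0.05 and 0.05 rad/s); the robot touches nothing.
It fails at once if the dropper bottle is moved by more than 15 mm (distance of flux_dropper from where it was at the start of the episode above 0.015 m).
It fails at once if the dapping block is moved by more than 15 mm (distance of dapping_block from where it was at the start of the episode above 0.015 m).
It fails at once if the loupe is moved by more than 15 mm (distance of loupe from where it was at the start of the episode above 0.015 m).
It fails at once if the plunger's cap is taken between the fingers (horizontal distance between the grasp point and plunger_top below 0.013 m and z of the grasp point in the frame of plunger_top below 0.011 m).
It fails at once if the lever's ball is taken between the fingers (horizontal distance between the grasp point and lever_ball below 0.012 m and z of the grasp point in the frame of lever_ball below 0.014 m).
It also fails if it takes over 45 s, if anything falls off the work surface, if the arm or the gripper's body presses on something with over 40 N, if the wrist force passes 120 N, or if a joint passes its speed limit or range.

ROBOT

A 6-joint arm with a two-finger parallel gripper is mounted at the origin on the work surface; the furniture and walls round the work are solid. World frame = base frame: x ahead of the robot, y to its left, z up, the work surface at z = 0. Lengths are in m, angles in rad, forces in N, time in s.
With the tool pointing down it reaches from about 0.375 to 0.9 m from the base axis. Payload 3.1 kg.
Tool frame: the origin (TCP) lies on the centre line of the jaws, within the pads' length; the fingertips stand 19 mm ahead of it and the grasp point (between the pads) is the TCP; z points along the fingers, y is the line along which they close (so a half turn about z gives the same grasp; the last joint's range is limited). The gripper opens to 85 mm and grips with 20 to 120 N. Pads are 22 mm wide; open, the fingers measure 114 mm over their backs; the gripper's body (76 mm by 85 mm) begins 54 mm behind the grasp point. The pads swing forward as they close: fully open they stand 13 mm farther back than shut.
Start: joints at [-1.44, 0.527, 1.433, -0, 1.181, -0.178], TCP at [0.19, -0.595, 0.25] pointing down, gripper open.
Joint ranges: [-3.08, 3.08], [-0.75, 2.2], [0.22, 2.44], [-1.43, 4.57], [0, 2.65], [-2.85, 2.85]. Speed limits (rad/s): [2.79, 2.79, 3.14, 3.14, 3.14, 3.14].

INTERFACE

Orientations are given as a unit quaternion [x, y, z, w].
In Python, from station import manip gives the robot as it stands.
- The arm moves only by the tool servo_tool, never from a script. Its argument "rows" is a list that holds one entry, the list of rows, each a list of 7 numbers: the turn, a rotation vector about the tool's x, y, z in degrees, then the shift along the tool's x, y, z in m, then the gripper command: -1 is shut, 1 is fully open, values between are in proportion. In form: [[[wx, wy, wz, tx, ty, tz, jaw], ...]]. A call has 1 to 8 rows; each row shifts and turns the commanded pose from where the row before left it, along the tool's axes as they then stand; what a row does not reach is not made up. A row lasts 1/12 s, in which the tool goes at most 41.7 mm and 7.16 degrees, less where a joint would pass 70% of its speed; a pose out of reach is approached as far as the arm can. A call is refused whole if a number of a shift passes 0.0417 or a number of a turn 7.16, either way. A call with a gripper value outside its range is refused whole. The fingers move at their own pace and stop on an object; "squeeze" is the grip in N (left out, the last holds). Time passes only in rows, so rows that do not move let the fingers close. It gives the time, the measured TCP pose, the force, the opening and the grip force at its end, in the units of the state.
- manip.sense(): the state, without advancing time (a new reading comes with each control period).
- manip.snapshot(name): name is "scene" or "top"; returns the picture (480x640x3 uint8, blue, green, red); there is no depth.
- manip.camera_info(name): a dict with "K" (3x3 intrinsics, pixels), "camera_from_world" (4x4, takes a point from world to camera coordinates). Camera axes: x right, y down, z forward; pixel columns grow to the right and rows downward; lengths in m; the calibration is good to about 2 mm. A picture is of the moment at which its call begins. camera_info takes no time and is no camera call.
- manip.sign_off(): hands the job in; it is judged then, once.
The state is a dict: "t": time; "q": joint angles; "qd": joint speeds; "tau": joint torques, N m; "tcp_pos": TCP position; "tool_rot": TCP orientation; "force": force on the tool from outside, world axes, zero at the start; "ft_torque": the same for the moment, N m; "finger_gap": opening from 0.0 (shut) to 1.0 (fully open); "gripper_force": force on a finger pad.
Only numpy, scipy, OpenCV 4.12 (cv2) and the standard library are available. Lean on these libraries where they do the work, as an engineer would, in place of code of your own. Each camera call takes 0.05 s, during which the arm holds its last target. There are 200 camera calls.

## Working session

There is one attempt and no reset: what is moved stays moved. The work goes in short steps, Python scripts to look and compute and a tool call to move; the robot and the scene stay as the last step left them, time stands still between calls to the robot, and variables do not carry over. Pictures are saved under pics/ and viewed, at most 10 in all, crops included, and the job is handed in when it is done.

Besides the shell and the picture viewer there is one more tool, called after "Request:" as name([rows], argument=value, ...), one row to a line, values as JSON. servo_tool: Moves the arm, as the interface text tells. Its arguments: {"type":"object","properties":{"rows":{"type":"array","items":{"type":"array","items":{"type":"array","items":{"type":"number"}}}},"squeeze":{"type":"number"}},"required":["rows"]}

```bash
mkdir -p pics
python3 - <<'E'
from station import manip
import cv2,numpy as np
for n in("scene","top"):
    im=manip.snapshot(n);cv2.imwrite(f"pics/{n}0.png",im)
    c=manip.camera_info(n);T=np.array(c["camera_from_world"]);print(n,np.array(c["K"]).round(1).tolist(),(-T[:3,:3].T@T[:3,3]).round(3),T[:3,:3].round(2).tolist())
s=manip.sense();print(s)
E
```

```text
scene [[568.9, 0.0, 316.5], [0.0, 568.9, 235.2], [0.0, 0.0, 1.0]] [0.101 0.29  0.658] [[-0.84, -0.54, -0.02], [-0.35, 0.56, -0.75], [0.42, -0.62, -0.66]]
top [[577.4, 0.0, 323.9], [0.0, 577.4, 246.2], [0.0, 0.0, 1.0]] [ 0.353 -0.25   0.95 ] [[-0.01, -1.0, -0.03], [-0.99, 0.01, -0.14], [0.14, 0.03, -0.99]]
{'t': 0.1, 'q': array([-1.44049816e+00,  5.28424700e-01,  1.43378426e+00,  8.69124320e-06,
        1.18137580e+00, -1.78481549e-01]), 'qd': array([ 0.00198428, -0.00223371, -0.00155585, -0.00156758,  0.00116997,
        0.0009844 ]), 'tau': array([-1.76535718e-04, -4.43304205e+01, -1.78586322e+01, -2.83852796e-04,
        3.88684741e-03,  4.89960584e-06]), 'tcp_pos': array([ 0.18989645, -0.59481739,  0.24939657]), 'tool_rot': array([ 9.88105305e-01,  1.53775533e-01,  2.80117317e-05, -9.95667247e-04]), 'force': array([0.36221593, 0.56180437, 0.00161709]), 'ft_torque': array([ 0.00220404,  0.00618789, -0.02285136]), 'gripper_force': 0.0, 'finger_gap': 0.9988980495490467}
```

View pics/scene0.png

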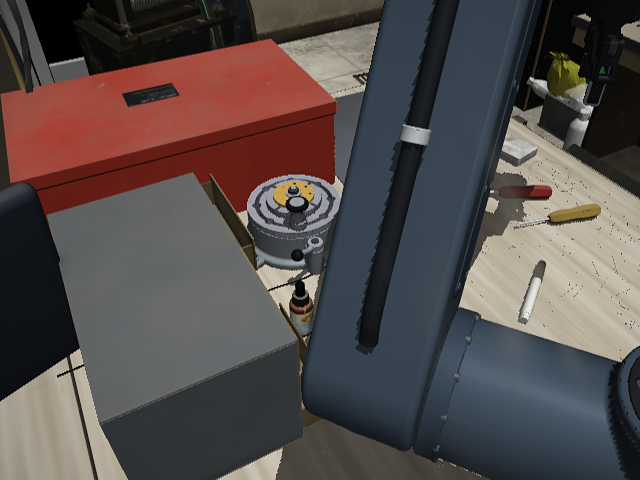

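View pics/top0.png

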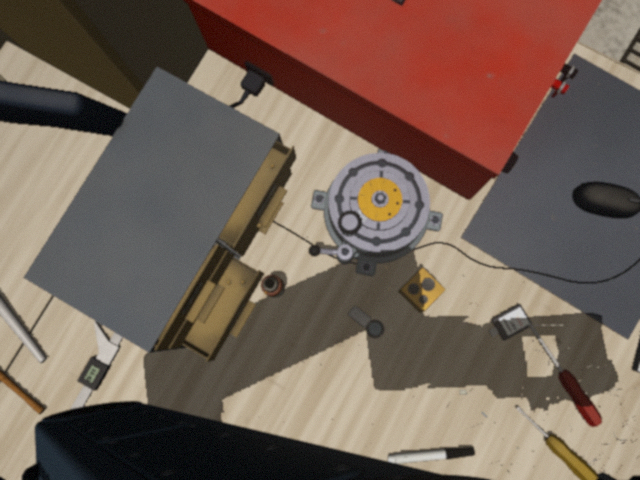

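The top view shows the table's nut at about (380,198), the cap at (349,222), the lever hub at (345,253) and the ball at (315,250). The dropper is at (273,285), the block at (422,288) and the loupe at (366,320). The red box stands behind the table and the cabinet with open drawers to its left. In the scene view the cap is at (296,204) and the ball at (297,255).

```bash
cat > h.py <<'E'
from station import manip
import cv2,numpy as np
def ray(n,uv,z):
    c=manip.camera_info(n);K=np.array(c["K"]);T=np.array(c["camera_from_world"]);R=T[:3,:3];o=-R.T@T[:3,3]
    d=R.T@np.linalg.solve(K,[uv[0],uv[1],1]);return o+d*(z-o[2])/d[2]
def proj(n,p):
    c=manip.camera_info(n);T=np.array(c["camera_from_world"]);v=np.array(c["K"])@(T[:3,:3]@np.array(p)+T[:3,3]);return v[:2]/v[2]
E
python3 - <<'E'
from h import *
im=cv2.imread("pics/top0.png")
hs=cv2.cvtColor(im,cv2.COLOR_BGR2HSV)
m=cv2.inRange(hs,(15,150,120),(32,255,255));m[:, :340]=0;m[:,:][240:]=0;m[:,420:]=0
M=cv2.moments(m,True);c=(M['m10']/M['m00'],M['m01']/M['m00']);
(cc,rr)=cv2.minEnclosingCircle(cv2.findNonZero(m));print("disc",c,cc,rr,ray("top",cc,.092))
for n,uv,z in[("nut",(380,198),.105),("cap",(349,222),.122),("hub",(345,253),.065),("ball",(315,250),.0695),("drop",(273,285),.1),("block",(422,288),.05),("loupe",(366,320),.018),("boxcorner",(472,198),0.1),("drawer",(256,325),.08),("drawer2",(290,150),.08)]:
    print(n,ray("top",uv,z).round(4))
a=im[130:350,220:460];b=cv2.imread("pics/scene0.png")[165:345,230:350]
a=cv2.resize(a,(600,550),interpolation=cv2.INTER_CUBIC)
cv2.imwrite("pics/c0.png",a)
cv2.imwrite("pics/c1.png",cv2.resize(b,(400,600),interpolation=cv2.INTER_CUBIC))
E
```

```text
disc (379.47354726799654, 199.16825672159584) (379.5098876953125, 199.41502380371094) 21.645122528076172 [ 0.54578639 -0.3127784   0.092     ]
nut [ 0.545  -0.3126  0.105 ]
cap [ 0.5061 -0.2655  0.122 ]
hub [ 0.468  -0.2598  0.065 ]
ball [ 0.4726 -0.2136  0.0695]
drop [ 0.417  -0.1525  0.1   ]
block [ 0.4138 -0.3787  0.05  ]
loupe [ 0.3657 -0.2925  0.018 ]
boxcorner [ 0.5443 -0.4502  0.1   ]
drawer [ 0.3588 -0.1249  0.08  ]
drawer2 [ 0.6292 -0.1758  0.08  ]
```

View pics/c0.png

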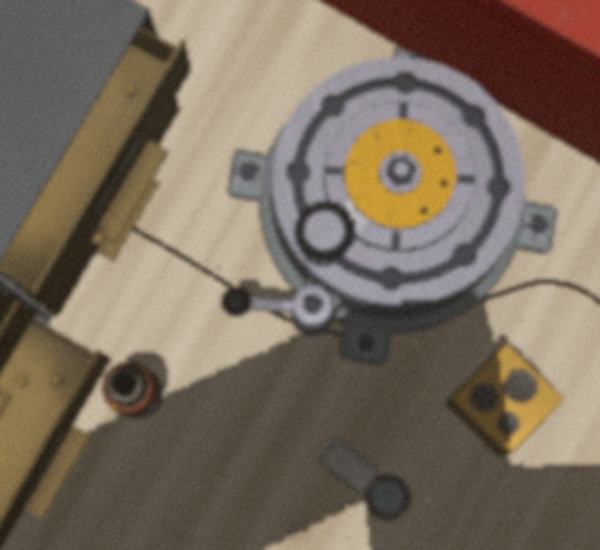

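View pics/c1.png

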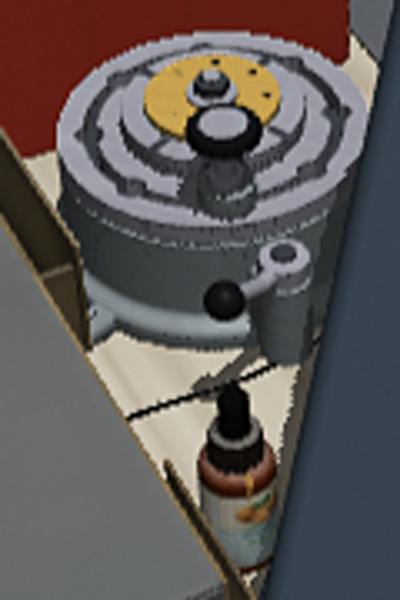

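The crops confirm cap, hub and ball. The cap's and hub's distances from the axis come out at 61 and 93 mm, and the lever at 46 mm. Next I check the heights of the drawers and box, plus cross-view residuals.

Run:
```python
from h import *
def tri(a,b):
    P=[np.array(manip.camera_info(n)["K"])@np.array(manip.camera_info(n)["camera_from_world"])[:3] for n in("top","scene")]
    X=cv2.triangulatePoints(P[0],P[1],np.float64(a),np.float64(b)).ravel();X=X[:3]/X[3]
    return X.round(4),(proj("top",X)-a).round(1),(proj("scene",X)-b).round(1)
for n,a,b in[("cap",(350,222),(297,202.5)),("ball",(314.5,250),(297,255)),("hub",(345,251.5),(315,241)),("nut",(380.4,198),(293.5,188)),
 ("dr2",(262.8,272.8),(280.4,304)),("dr1a",(294,148),(210,177)),("dr1b",(294,148),(254,238))]: print(n,*tri(a,b))
A=ray("top",(380.2,198),.105);C=ray("top",(350,222),.122);H=ray("top",(345,251.7),.065);B=ray("top",(314.5,250),.0695)
print(A,C,H,B)
for n,v in(("cap",C-A),("hub",H-A),("ball",B-H)):print(n,np.hypot(*v[:2]),np.degrees(np.arctan2(v[1],v[0])))
for z in(.05,.1,.15):print(z,ray("top",(262.8,272.8),z),ray("top",(294,148),z),ray("top",(205,45),0),ray("top",(472,198),0))
```

```text
cap [ 0.5064 -0.2673  0.1179] [0.1 0.2] [-0.3 -0. ]
ball [ 0.4724 -0.213   0.0677] [0.2 0.3] [-0.4 -0. ]
hub [ 0.4705 -0.2601  0.0608] [0.1 0.3] [-0.3 -0. ]
nut [ 0.5457 -0.3137  0.1008] [0.1 0.2] [-0.2 -0. ]
dr2 [ 0.4416 -0.13    0.0541] [-0.7 -1.3] [1.6 0.2]
dr1a [ 0.6015 -0.1893  0.1781] [-0.3 -0.4] [0.5 0.1]
dr1b [ 0.5969 -0.2006  0.0706] [12.2 23.5] [-26.9  -8.1]
[ 0.54501265 -0.31289477  0.105     ] [ 0.50604136 -0.26698523  0.122     ] [ 0.47002795 -0.25980787  0.065     ] [ 0.47259938 -0.21284055  0.0695    ]
cap 0.06021999401247294 130.32696947857895
hub 0.09187450923246222 144.70266062571423
ball 0.04703765757294874 86.86621940553087
0.05 [ 0.44004951 -0.13063392  0.05      ] [ 0.64199614 -0.17976304  0.05      ] [ 0.84814549 -0.0191095   0.        ] [ 0.56674822 -0.47381021  0.        ]
0.1 [ 0.43522457 -0.13724135  0.1       ] [ 0.62595409 -0.18364161  0.1       ] [ 0.84814549 -0.0191095   0.        ] [ 0.56674822 -0.47381021  0.        ]
0.15 [ 0.43039963 -0.14384879  0.15      ] [ 0.60991203 -0.18752017  0.15      ] [ 0.84814549 -0.0191095   0.        ] [ 0.56674822 -0.47381021  0.        ]
```

Axis ≈ (0.5455, -0.313), cap ≈ (0.506, -0.266), next hole ≈ (0.551, -0.251). The drawer corner is 0.18 m high but 80 mm away from that hole. Both views agree, so I shut the gripper and go over the cap.

Request:
servo_tool([
  [[0,0,0,0.02,-0.0109,0,-1],[0,0,0,0.025,-0.0136,0,-1],[0,0,0,0.025,-0.0136,0,-1],[0,0,0,0.025,-0.0136,0,-1],[0,0,0,0.025,-0.0136,0,-1],[0,0,0,0.025,-0.0136,0,-1],[0,0,0,0.025,-0.0136,0,-1],[0,0,0,0.025,-0.0136,0,-1]],
])

```text
t: 0.77
tcp_pos: [0.3441, -0.4337, 0.25]
tool_rot: [0.988, 0.154, -0.0, -0.0]
force: [0.4, -0.1, 0.0]
finger_gap: -0.002
gripper_force: 0.0
```

Request:
servo_tool([
  [[0,0,0,0.025,-0.0136,0,-1],[0,0,0,0.025,-0.0136,0,-1],[0,0,0,0.025,-0.0136,0,-1],[0,0,0,0.025,-0.0136,0,-1],[0,0,0,0.025,-0.0136,0,-1],[0,0,0,0.025,-0.0136,0,-1],[0,0,0,0.025,-0.0136,0,-1],[0,0,0,0.025,-0.0136,0,-1]],
])

```text
t: 1.43
tcp_pos: [0.5015, -0.2693, 0.2499]
tool_rot: [0.988, 0.154, -0.0, -0.0]
force: [0.7, -0.9, -0.2]
finger_gap: -0.002
gripper_force: 0.0
```

Request:
servo_tool([
  [[0,0,0,0,0,0.02,-1],[0,0,0,0,0,0.02,-1],[0,0,0,0,0,0.02,-1],[0,0,0,0,0,0.02,-1],[0,0,0,0,0,0,-1],[0,0,0,0,0,0,-1]],
])

```text
t: 1.93
tcp_pos: [0.5003, -0.27, 0.1692]
tool_rot: [0.988, 0.154, -0.001, -0.001]
force: [0.8, 0.2, 0.5]
finger_gap: 0.002
gripper_force: 0.0
```

Request:
servo_tool([
  [[0,0,0,0.0065,-0.002,0.01,-1],[0,0,0,0,0,0.01,-1],[0,0,0,0,0,0,-1],[0,0,0,0,0,0,-1]],
])

```text
t: 2.27
tcp_pos: [0.5065, -0.2665, 0.15]
tool_rot: [0.988, 0.154, -0.0, -0.0]
force: [1.0, -0.5, 0.7]
finger_gap: 0.0
gripper_force: 0.0
```

Run:
```python
from h import *
p=manip.sense()["tcp_pos"];print(p)
out=[]
for n in("top","scene"):
    im=manip.snapshot(n)
    u,v=proj(n,p-[0,0,.019]).round().astype(int);print(n,u,v)
    a=im[v-75:v+75,u-65:u+65];out.append(cv2.resize(a,(390,450),interpolation=cv2.INTER_CUBIC))
cv2.imwrite("pics/c2.png",np.hstack(out))
```

```text
[ 0.50645991 -0.26647114  0.15004013]
top 350 221
scene 296 196
```

View pics/c2.png

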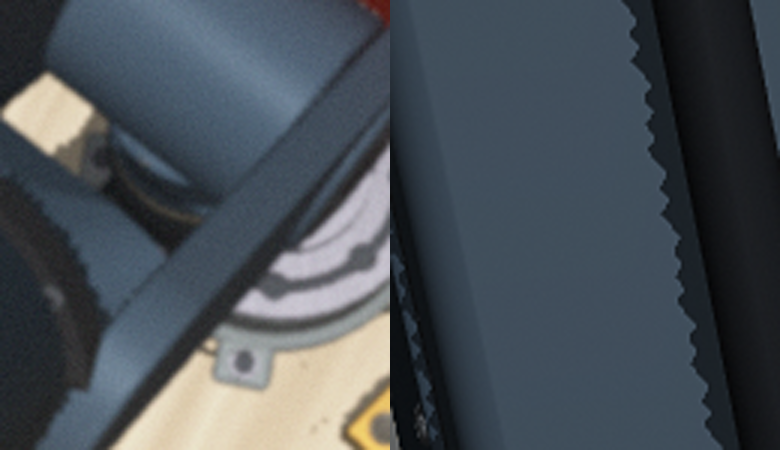

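The arm hides the cap in both views, so I go by force from here, descending in small steps.

Request:
servo_tool([
  [[0,0,0,0,0,0.005,-1],[0,0,0,0,0,0.003,-1],[0,0,0,0,0,0.003,-1],[0,0,0,0,0,0,-1]],
])

```text
t: 2.7
tcp_pos: [0.5066, -0.2669, 0.1391]
tool_rot: [0.988, 0.154, 0.0, 0.0]
force: [0.4, 0.1, 2.6]
finger_gap: -0.001
gripper_force: 1.3
```

Request:
servo_tool([
  [[0,0,0,0,0,0.003,-1],[0,0,0,0,0,0.003,-1],[0,0,0,0,0,0,-1]],
])

```text
t: 2.95
tcp_pos: [0.5066, -0.2669, 0.1332]
tool_rot: [0.988, 0.154, 0.0, 0.0]
force: [-0.6, -1.4, 4.6]
finger_gap: 0.003
gripper_force: 2.3
```

Request:
servo_tool([
  [[0,0,0,0,0,0.003,-1],[0,0,0,0,0,0.003,-1],[0,0,0,0,0,0.001,-1],[0,0,0,0,0,0,-1]],
])

```text
t: 3.28
tcp_pos: [0.5067, -0.2669, 0.1267]
tool_rot: [0.988, 0.154, 0.0, 0.0]
force: [-1.1, 0.1, 6.8]
finger_gap: -0.002
gripper_force: 3.4
```

Request:
servo_tool([
  [[0,0,0,0,0,0.001,-1],[0,0,0,0,0,0.001,-1],[0,0,0,0,0,0.0005,-1],[0,0,0,0,0,0,-1]],
])

```text
t: 3.62
tcp_pos: [0.5068, -0.2668, 0.126]
tool_rot: [0.988, 0.154, 0.0, 0.0]
force: [-2.5, 1.1, 16.5]
finger_gap: -0.0
gripper_force: 7.9
```

Request:
servo_tool([
  [[0,0,5,0.00495,-0.0018,0,-1],[0,0,5,0.00495,-0.0018,0,-1],[0,0,5,0.00495,-0.0018,0,-1],[0,0,0,0,0,0,-1]],
])

```text
t: 3.95
tcp_pos: [0.5211, -0.2578, 0.126]
tool_rot: [1.0, 0.022, 0.001, 0.0]
force: [-2.1, 3.1, 15.2]
finger_gap: -0.001
gripper_force: 7.6
```

```bash
cat > st.py <<'E'
from h import *
from scipy.spatial.transform import Rotation as R
A=np.array([.5455,-.313])
s=manip.sense();d=s["tcp_pos"][:2]-A;x=R.from_quat(s["tool_rot"]).as_matrix()[:,0]
print(s["tcp_pos"].round(4),"r",np.hypot(*d).round(4),"ang",np.degrees(np.arctan2(d[1],d[0])).round(1),"toolx",np.degrees(np.arctan2(x[1],x[0])).round(1),s["force"].round(1),s["ft_torque"].round(2),s["q"].round(2))
E
python3 st.py
```

```text
[ 0.5211 -0.2578  0.126 ] r 0.0604 ang 113.8 toolx 2.5 [-2.1  3.1 15.2] [ 0.48  0.27 -0.03] [-0.65  0.64  1.65  0.    0.85  0.87]
```

Request:
servo_tool([
  [[0,0,5,0.00495,-0.0018,0,-1],[0,0,5,0.00495,-0.0018,0,-1],[0,0,5,0.00495,-0.0018,0,-1],[0,0,5,0.00495,-0.0018,0,-1],[0,0,5,0.00495,-0.0018,0,-1],[0,0,0,0,0,0,-1]],
])

```text
t: 4.45
tcp_pos: [0.5475, -0.2524, 0.126]
tool_rot: [0.981, -0.195, 0.002, 0.0]
force: [0.3, 2.7, 12.8]
finger_gap: -0.002
gripper_force: 6.7
```

```bash
python3 st.py
```

```text
[ 0.5475 -0.2524  0.126 ] r 0.0607 ang 88.1 toolx -22.5 [ 0.3  2.7 12.8] [ 0.57  0.01 -0.03] [-0.62  0.66  1.6   0.    0.88  1.34]
```

Request:
servo_tool([
  [[0,0,3,0.003,-0.0011,0,-1],[0,0,0,0,0,0,-1],[0,0,0,0,0,0,-1]],
])

```text
t: 4.7
tcp_pos: [0.5503, -0.2525, 0.126]
tool_rot: [0.976, -0.219, 0.002, -0.0]
force: [0.1, 4.1, 11.7]
finger_gap: -0.001
gripper_force: 6.3
```

```bash
python3 st.py
```

```text
[ 0.5503 -0.2525  0.126 ] r 0.0607 ang 85.4 toolx -25.3 [ 0.1  4.1 11.7] [ 0.54 -0.12 -0.02] [-0.62  0.66  1.59  0.    0.89  1.4 ]
```

Request:
servo_tool([
  [[0,0,0,0,0,-0.003,-1],[0,0,0,0,0,-0.003,-1],[0,0,0,0,0,-0.003,-1],[0,0,0,0,0,0,-1]],
])

```text
t: 5.03
tcp_pos: [0.5496, -0.2525, 0.1339]
tool_rot: [0.976, -0.219, 0.001, -0.0]
force: [1.4, 1.9, 4.4]
finger_gap: 0.002
gripper_force: 2.4
```

Request:
servo_tool([
  [[0,0,0,0,0,-0.003,-1],[0,0,0,0,0,-0.002,-1],[0,0,0,0,0,0,-1]],
])

```text
t: 5.28
tcp_pos: [0.549, -0.2527, 0.1383]
tool_rot: [0.976, -0.219, 0.001, 0.0]
force: [1.8, 1.0, 4.5]
finger_gap: 0.005
gripper_force: 2.2
```

Request:
servo_tool([
  [[0,0,0,0,0,-0.01,-1],[0,0,0,0,0,-0.025,-1],[0,0,0,0,0,-0.03,-1],[0,0,0,-0.04,0,-0.01,-1],[0,0,0,-0.04,0,0,-1],[0,0,0,-0.04,0,0,-1],[0,0,0,-0.03,0,0,-1],[0,0,0,0,0,0,-1]],
])

```text
t: 5.95
tcp_pos: [0.4052, -0.1832, 0.2119]
tool_rot: [0.976, -0.219, -0.006, -0.002]
force: [-0.8, 1.4, -1.4]
finger_gap: -0.004
gripper_force: 0.0
```

```bash
python3 st.py
python3 - <<'E'
from h import *
out=[]
for n,u,v in(("top",340,215),("scene",297,215)):
    a=manip.snapshot(n)[v-75:v+75,u-65:u+65];out.append(cv2.resize(a,(390,450),interpolation=cv2.INTER_CUBIC))
cv2.imwrite("pics/c3.png",np.hstack(out))
E
```

```text
[ 0.4052 -0.1832  0.2119] r 0.1912 ang 137.2 toolx -25.3 [-0.8  1.4 -1.4] [ 0.02  0.04 -0.06] [-0.68  0.35  1.9  -0.    0.9   1.34]
```

View pics/c3.png

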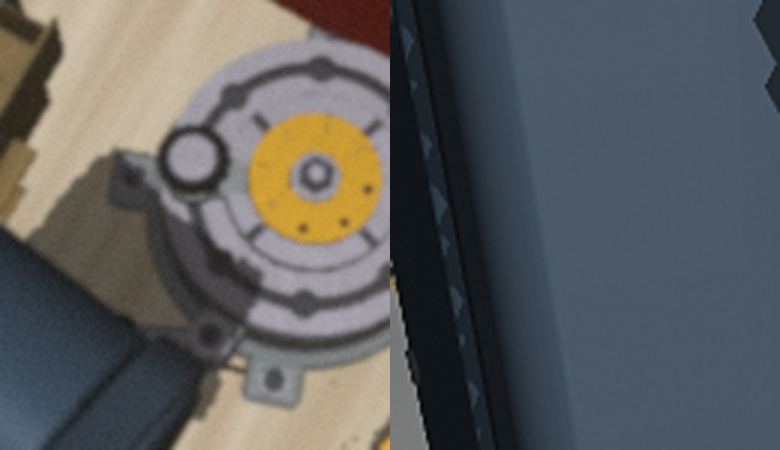

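Run:
```python
from h import *
d=ray("top",(339.3,192.3),.122)-ray("top",(380.3,198),.105);print(d,np.hypot(*d[:2]),np.degrees(np.arctan2(d[1],d[0])))
```

```text
[0.00551275 0.06112622 0.017     ] 0.06137430492709588 84.84664126097674
```

Request:
servo_tool([
  [[0,0,0,0.034,-0.004,0,-1],[0,0,0,0.034,-0.004,0,-1],[0,0,0,0.034,-0.004,0,-1],[0,0,0,0,0,0.03,-1],[0,0,0,0,0,0.03,-1],[0,0,0,0,0,0,-1],[0,0,0,0,0,0,-1]],
])

```text
t: 6.63
tcp_pos: [0.5101, -0.2212, 0.1513]
tool_rot: [0.976, -0.219, -0.002, -0.001]
force: [0.1, -0.3, 0.9]
finger_gap: 0.003
gripper_force: 0.0
```

```bash
python3 st.py
```

```text
[ 0.5101 -0.2212  0.1513] r 0.0984 ang 111.1 toolx -25.3 [ 0.1 -0.3  0.9] [-0.06  0.04 -0.05] [-0.61  0.57  1.69 -0.    0.88  1.4 ]
```

The cap now stands at 84.8° with a 61 mm radius, which is 45° on from the start. I descend behind the lever.

Request:
servo_tool([
  [[0,0,0,-0.0093,-0.0033,0.01,-1],[0,0,0,0,0,0.02,-1],[0,0,0,0,0,0.02,-1],[0,0,0,0,0,0.01,-1],[0,0,0,0,0,0.007,-1],[0,0,0,0,0,0,-1],[0,0,0,0,0,0,-1]],
])

```text
t: 7.22
tcp_pos: [0.5039, -0.2148, 0.0866]
tool_rot: [0.976, -0.219, 0.001, 0.0]
force: [1.5, 0.6, -0.2]
finger_gap: -0.003
gripper_force: 0.0
```

```bash
python3 st.py
```

```text
[ 0.5039 -0.2148  0.0866] r 0.1066 ang 112.9 toolx -25.3 [ 1.5  0.6 -0.2] [-0.02 -0.08  0.03] [-0.61  0.67  1.76 -0.    0.71  1.41]
```

Request:
servo_tool([
  [[0,0,0,0,0,0.0045,-1],[0,0,0,-0.0067,0.0013,0,-1],[0,0,0,-0.0067,0.0013,0,-1],[0,0,0,-0.0068,0.0014,0,-1],[0,0,0,0,0,0,-1]],
])

```text
t: 7.63
tcp_pos: [0.4817, -0.2086, 0.0816]
tool_rot: [0.976, -0.219, -0.001, -0.0]
force: [0.6, 0.2, 1.2]
finger_gap: 0.003
gripper_force: 0.2
```

Request:
servo_tool([
  [[0,0,0,-0.0064,0.0022,0,-1],[0,0,0,-0.0064,0.0022,0,-1],[0,0,0,-0.0058,0.0035,0,-1],[0,0,0,-0.0058,0.0036,0,-1],[0,0,0,0,0,0,-1]],
])

```text
t: 8.05
tcp_pos: [0.4546, -0.2087, 0.0814]
tool_rot: [0.976, -0.22, -0.001, -0.001]
force: [1.1, 1.1, 0.9]
finger_gap: -0.003
gripper_force: 0.6
```

```bash
python3 st.py
```

```text
[ 0.4546 -0.2087  0.0814] r 0.1383 ang 131.1 toolx -25.4 [1.1 1.1 0.9] [ 0.05 -0.13  0.01] [-0.65  0.64  1.88  0.    0.62  1.36]
```

Request:
servo_tool([
  [[0,0,0,-0.0031,0.006,0,-1],[0,0,0,-0.0031,0.006,0,-1],[0,0,0,0,0,0,-1],[0,0,0,0,0,0,-1]],
])

```text
t: 8.38
tcp_pos: [0.4449, -0.2168, 0.0812]
tool_rot: [0.976, -0.22, -0.001, -0.001]
force: [4.1, 2.3, 2.4]
finger_gap: -0.0
gripper_force: 2.2
```

```bash
python3 st.py
```

```text
[ 0.4449 -0.2168  0.0812] r 0.1392 ang 136.3 toolx -25.4 [4.1 2.3 2.4] [ 0.4  -0.52  0.  ] [-0.68  0.64  1.89  0.    0.61  1.33]
```

Request:
servo_tool([
  [[0,0,0,-0.001,0.004,0,-1],[0,0,0,-0.001,0.004,0,-1],[0,0,0,0,0,0,-1],[0,0,0,0,0,0,-1]],
])

```text
t: 8.72
tcp_pos: [0.4437, -0.2185, 0.0812]
tool_rot: [0.975, -0.223, 0.002, -0.005]
force: [23.7, 25.8, 0.3]
finger_gap: -0.0
gripper_force: 15.3
```

```bash
python3 st.py
```

```text
[ 0.4437 -0.2185  0.0812] r 0.1389 ang 137.1 toolx -25.7 [23.7 25.8  0.3] [ 4.13 -3.81 -0.05] [-0.69  0.64  1.89  0.02  0.61  1.32]
```

Hard stop: 35 N with hardly any further motion, at the predicted place. I back off, rise clear, then look.

Request:
servo_tool([
  [[0,0,0,0.002,-0.01,0,-1],[0,0,0,0.002,-0.006,0,-1],[0,0,0,0,0,-0.03,-1],[0,0,0,0,0,-0.04,-1],[0,0,0,0,0,-0.04,-1],[0,0,0,0,0,-0.04,-1],[0,0,0,0,0,0,-1]],
])

```text
t: 9.3
tcp_pos: [0.4533, -0.2139, 0.2379]
tool_rot: [0.976, -0.219, 0.006, 0.003]
force: [1.7, -0.1, 0.9]
finger_gap: -0.002
gripper_force: 0.0
```

Request:
servo_tool([
  [[0,0,0,0.02,0.036,0,-1],[0,0,0,0.02,0.036,0,-1],[0,0,0,0.0,0.04,0,-1],[0,0,0,0.0,0.04,0,-1],[0,0,0,0,0.04,0,-1],[0,0,0,0,0,0,-1],[0,0,0,0,0,0,-1]],
])

```text
t: 9.88
tcp_pos: [0.4026, -0.4037, 0.2303]
tool_rot: [0.975, -0.221, -0.001, -0.0]
force: [0.7, 0.5, -1.8]
finger_gap: 0.003
gripper_force: 0.0
```

```bash
python3 st.py
python3 - <<'E'
from h import *
a=manip.snapshot("top")[130:350,220:460]
cv2.imwrite("pics/c4.png",cv2.resize(a,(600,550),interpolation=cv2.INTER_CUBIC))
E
```

```text
[ 0.4026 -0.4037  0.2303] r 0.1693 ang -147.6 toolx -25.6 [ 0.7  0.5 -1.8] [ 0.03  0.04 -0.02] [-0.98  0.48  1.59 -0.    1.07  1.04]
```

View pics/c4.png

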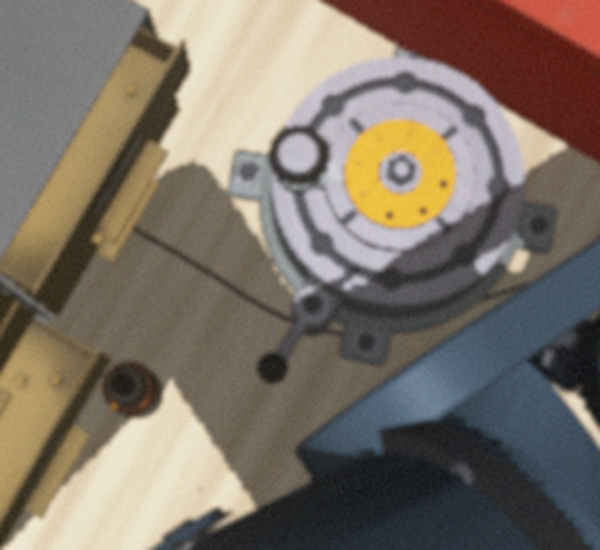

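The cap is at (298,155) in the crop, over the next hole. The ball is at (271,367), so the lever stands at about 147°, roughly 62° on and at its stop. The dropper has not moved and the gripper is clear.

```bash
python3 -c "
from station import manip
print(manip.sign_off())"
```

```text
the job is handed in; nothing more can be done
None
```

The table is turned one hole clockwise with the plunger up in the new hole, the clamp lever is pushed to its stop, and the job was handed in at about 10 s; the sign-off gave no verdict, and the block and loupe were hidden by the arm in the last picture.

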